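# Key in the code on the key safe

### The arm

A 6-joint arm with a two-finger parallel gripper is mounted at the origin on a cart in front of the work surface, level with it; the furniture and walls round the work are solid. World frame = base frame: x ahead of the robot, y to its left, z up, the work surface at z = 0. Lengths are in m, angles in rad, forces in N, time in s.
With the tool pointing down it reaches from about 0.3 to 0.875 m from the base axis. Payload 6.4 kg.
Tool frame: the origin (TCP) lies on the centre line of the jaws, within the pads' length; the fingertips stand 25 mm ahead of it and the grasp point (between the pads) lies 6 mm ahead of it (ctrl.tip_reach is the distance from the TCP to the fingertips, in m); z points along the fingers, y is the line along which they close (so a half turn about z gives the same grasp; the last joint's range is limited). The gripper opens to 85 mm and grips with 20 to 120 N. Pads are 22 mm wide; open, the fingers measure 114 mm over their backs; the gripper's body (76 mm by 85 mm) begins 54 mm behind the grasp point. The pads swing forward as they close: fully open they stand 13 mm farther back than shut.
Start: joints at [0.92, 0.181, 1.607, -0, 1.354, -0.206], TCP at [0.247, 0.519, 0.256] pointing down, gripper open.
Joint ranges: [-2.99, 2.99], [-0.89, 2.07], [0.3, 2.58], [-1.14, 4.28], [0, 2.63], [-3.12, 3.12]. Speed limits (rad/s): [2.57, 2.57, 3.01, 3.14, 3.14, 3.14].

### API

Orientations are given as a unit quaternion [w, x, y, z].
In Python, from bench import ctrl gives the robot as it stands.
- The arm moves only by the tool servo_tool, never from a script. Its argument "motion" is a list that holds one entry, the list of rows, each a list of 5 numbers: the shift along the tool's x, y, z in cm, then the turn about the tool's z in degrees, then the closure, from -1 (fully open) to 1 (shut). In form: [[[dx, dy, dz, twist, claw], ...]]. A call has 1 to 5 rows; each row is the pose to reach, as a shift and turn from the pose commanded when the call began, along the tool's axes at that moment; what a row does not reach only later rows make up. A row lasts 1/10 s, in which the tool goes at most 50 mm and 8.59 degrees, less where a joint would pass 70% of its speed; a pose out of reach is approached as far as the arm can. A call with a gripper value outside its range is refused whole. The fingers move at their own pace and stop on an object; the grip force is fixed at half the most. Time passes only in rows, so rows that repeat a pose let the fingers close. It gives the time, the measured TCP pose, the force, the opening and the grip force at its end, in the units of the state.
- ctrl.get_obs(): the state, without advancing time (a new reading comes with each control period).
- ctrl.camera(name): name is "scene" or "top" or "wrist"; returns a dict with "pixels" (420x560x3 uint8, red, green, blue), "depth" (420x560 float32, m along the optical axis (not along the pixel's ray), 0 where there is no reading), "fx", "fy", "cx", "cy" (pixels), "R" (3x3) and "t" (3): a world point X has camera coordinates R X + t; the wrist camera has in their place "hand_eye" (4x4, takes a point from camera to tool coordinates, whose origin is the TCP and whose axes are the flange's). Camera axes: x right, y down, z forward; pixel columns grow to the right and rows downward; lengths in m; the calibration is good to about 2 mm. A picture is of the moment at which its call begins: read the wrist's pose just before it.
- ctrl.hand_in(): hands the job in; it is judged then, once.
The state is a dict: "time_s": time; "q": joint angles; "dq": joint speeds; "joint_efforts": joint torques, N m; "eef_pos": TCP position; "eef_rot": TCP orientation; "wrist_force": force on the tool from outside, world axes, zero at the start; "torque": the same for the moment, N m; "opening": opening from 0.0 (shut) to 1.0 (fully open); "grasp_force": force on a finger pad.
Only numpy, scipy, OpenCV 4.12 (cv2) and the standard library are available. Lean on these libraries where they do the work, as an engineer would, in place of code of your own. Each camera call takes 0.05 s, during which the arm holds its last target. There are 200 camera calls.

### The job

Key in the code on the grey key safe with a fingertip: with its long release bar towards you, press the middle button of the far row, then the left button of the near row, then the right button of the far row, and last press the release bar. Press each lightly until it stops going down (they stay down by themselves); leave the other buttons up, do not shove, pick up or tip the safe, and leave the things round it alone.

Things in the scene. Friction and masses are not known exactly. Their poses are not given: they have to be found in the camera images.
- key_safe: Grey key safe lying on its back, loose, 1.8 kg; case 180 (x) by 190 mm (y), face 55 mm above the bench; steel shackle juts 45 mm from its far edge. On the face two rows of three round buttons, 52 mm apart, and a long release bar before them, all 14 mm proud. Origin: centre of underside; x from the release bar (robot's side) to the shackle, y left, z up. Left and far: seen with the bar towards you.
- key_far_left_top (a point): Centre of the top of the far-left button, 22 mm across; moves with it. At x 50, y 52 mm in the safe's frame, z 69 mm when not pressed. Axes as the safe's.
- key_far_middle_top (a point): Centre of the top of the far-middle button, 22 mm across; moves with it. At x 50, y 0 mm in the safe's frame, z 69 mm when not pressed. Axes as the safe's.
- key_far_right_top (a point): Centre of the top of the far-right button, 22 mm across; moves with it. At x 50, y -52 mm in the safe's frame, z 69 mm when not pressed. Axes as the safe's.
- key_near_left_top (a point): Centre of the top of the near-left button, 22 mm across; moves with it. At x -2, y 52 mm in the safe's frame, z 69 mm when not pressed. Axes as the safe's.
- key_near_middle_top (a point): Centre of the top of the near-middle button, 22 mm across; moves with it. At x -2, y 0 mm in the safe's frame, z 69 mm when not pressed. Axes as the safe's.
- key_near_right_top (a point): Centre of the top of the near-right button, 22 mm across; moves with it. At x -2, y -52 mm in the safe's frame, z 69 mm when not pressed. Axes as the safe's.
- release_bar_top (a point): Centre of the top of the release bar, 22 mm (x) by 120 mm (y), along the edge away from the shackle. At x -56, y 0 mm in the safe's frame, z 69 mm when not pressed.
- key_far_left (a joint): How far the far-left button is pushed down, m: 0 standing out, 0.012 fully down (top 2 mm above the face). Slides straight down against about 3 N of friction; no spring, stays where it is left.
- key_far_middle (a joint): How far the far-middle button is pushed down, m: 0 standing out, 0.012 fully down (top 2 mm above the face). Slides straight down against about 3 N of friction; no spring, stays where it is left.
- key_far_right (a joint): How far the far-right button is pushed down, m: 0 standing out, 0.012 fully down (top 2 mm above the face). Slides straight down against about 3 N of friction; no spring, stays where it is left.
- key_near_left (a joint): How far the near-left button is pushed down, m: 0 standing out, 0.012 fully down (top 2 mm above the face). Slides straight down against about 3 N of friction; no spring, stays where it is left.
- key_near_middle (a joint): How far the near-middle button is pushed down, m: 0 standing out, 0.012 fully down (top 2 mm above the face). Slides straight down against about 3 N of friction; no spring, stays where it is left.
- key_near_right (a joint): How far the near-right button is pushed down, m: 0 standing out, 0.012 fully down (top 2 mm above the face). Slides straight down against about 3 N of friction; no spring, stays where it is left.
- release_bar (a joint): How far the release bar is pushed down, m: 0 standing out, 0.012 fully down (top 2 mm above the face). Slides straight down against about 3 N of friction; no spring, stays where it is left.
- lens_b: black camera lens standing upright, 64 mm across, 40 mm high; loose bystander, to be left alone. Origin: centre of its underside.
- film_can_2: white film can with lid, about 36 mm across, 50 mm high; loose bystander, to be left alone. Origin: centre of its underside.
- tape_roll: flat roll of masking tape, 78 mm across, 19 mm high; loose bystander, to be left alone. Origin: centre of its underside.
- cell_1: battery cell lying down, 15 x 50 mm, 14 mm high; loose bystander, to be left alone. Origin: centre of its underside.
- loupe: black magnifier standing upright, 41 mm across, 49 mm high; loose bystander, to be left alone. Origin: centre of its underside.
- mug: mug with handle, 82 mm across (114 mm over the handle), 91 mm high; loose bystander, to be left alone. Origin: centre of its underside.

How it is judged:
On the way, in this order (a step that is already met when the one before it is completed fails the run):
1. The far-middle button is pushed down more than 7 mm (value of joint key_far_middle above 0.007 m), for 0.1 s.
2. The near-left button is pushed down more than 7 mm (value of joint key_near_left above 0.007 m), for 0.1 s.
3. The far-right button is pushed down more than 7 mm (value of joint key_far_right above 0.007 m), for 0.1 s.
4. The release bar is pushed down more than 7 mm (value of joint release_bar above 0.007 m), for 0.1 s.
At the end, for the whole second after the job is handed in: The far-middle, near-left and far-right buttons and the release bar are each at least 6.5 mm down, the other three buttons less than 3 mm down, and the safe lies flat and still within 25 mm of where it was (value of joint each of key_far_middle, key_near_left, key_far_right, release_bar above 0.0065 m and value of joint each of key_far_left, key_near_middle, key_near_right below 0.003 m and distance of key_safe from where it was at the start of the episode below 0.025 m and linear speed of key_safe below 0.02 m/s and angle between key_safe's own z axis and vertical below 0.05 rad); the robot touches nothing.
It fails at once if A button or the release bar is pushed (over 3 mm) before the one ahead of it in the code is down (6.5 mm) ((value of joint key_near_left above 0.003 m and value of joint key_far_middle below 0.0065 m) or (value of joint key_far_right above 0.003 m and value of joint key_near_left below 0.0065 m) or (value of joint release_bar above 0.003 m and value of joint key_far_right below 0.0065 m)).
It fails at once if A button that is not part of the code is pushed (value of joint any of key_far_left, key_near_middle, key_near_right above 0.003 m).
It fails at once if The safe is pressed hard (over 30 N) (contact force between the arm and key_safe above 30 N).
It fails at once if The safe is shoved, tipped or lifted (over 25 mm, 0.1 rad, 8 mm) (distance of key_safe from where it was at the start of the episode above 0.025 m or angle between key_safe's own z axis and vertical above 0.1 rad or height (world z) of key_safe above 0.008 m).
It fails at once if A bystander is moved more than 20 mm (distance of any of lens_b, film_can_2, tape_roll, cell_1, loupe, mug from where it was at the start of the episode above 0.02 m).
It also fails if it takes over 51 s, if anything falls off the work surface, if the arm or the gripper's body presses on something with over 40 N, if the wrist force passes 120 N, or if a joint passes its speed limit or range.

## Working session

There is one attempt and no reset: what is moved stays moved. The work goes in short steps, Python scripts to look and compute and a tool call to move; the robot and the scene stay as the last step left them, time stands still between calls to the robot, and variables do not carry over. Pictures are saved under pics/ and viewed, at most 10 in all, crops included, and the job is handed in when it is done.

Besides the shell and the picture viewer there is one more tool, called after "Emit:" as a command line: name --argument value ..., lists and objects as JSON in quotes. servo_tool: Moves the arm, as the interface text tells. Its arguments: {"type":"object","properties":{"motion":{"type":"array"}},"required":["motion"]}

```bash
mkdir -p pics
cat > h.py <<'E'
import numpy as np,cv2
from bench import ctrl
def world(c):
    v,u=np.mgrid[:420,:560]; d=c["depth"]
    P=np.stack([(u-c["cx"])/c["fx"]*d,(v-c["cy"])/c["fy"]*d,d],-1)
    return (P-c["t"])@c["R"]
E
python3 - <<'E'
from h import *
for n in ("top","scene"):
    c=ctrl.camera(n); np.savez(n+".npz",**c)
    cv2.imwrite(f"pics/{n}.png",c["pixels"][:,:,::-1])
    W=world(c); m=(c["depth"]>0)&(W[...,2]>.06)&(W[...,2]<.075)
    for lo,hi in((.050,.060),(.064,.074)):
        m=((c["depth"]>0)&(W[...,2]>lo)&(W[...,2]<hi)).astype(np.uint8)
        k,l,s,ce=cv2.connectedComponentsWithStats(m)
        for i in range(1,k):
            if s[i,4]>20: print(n,lo,s[i],ce[i].round(1),np.median(W[l==i],0).round(4))
o=ctrl.get_obs();print(o["time_s"],o["eef_pos"],o["eef_rot"],ctrl.tip_reach,o["wrist_force"])
E
```

```text
top 0.05 [521 117  12  11  40] [525.1 123.3] [ 0.7622 -0.7009  0.0551]
top 0.05 [471 118  10  10  23] [474.9 121.5] [ 0.7775 -0.5487  0.0533]
top 0.05 [483 138  12  11  85] [487.9 142.8] [ 0.7061 -0.5842  0.0538]
top 0.05 [ 232  161   69   66 2541] [265.1 192.5] [0.5725 0.1179 0.0551]
top 0.05 [400 176  22  22 327] [410.7 186.5] [ 0.5762 -0.3361  0.0553]
top 0.05 [221 210  12  10  51] [226.3 214.7] [0.5027 0.2422 0.0524]
top 0.05 [543 227  10  11  23] [548.  232.1] [ 0.419  -0.7501  0.0567]
top 0.05 [527 243  14  16  55] [533.5 249.5] [ 0.371  -0.7017  0.0563]
top 0.064 [517 110   9   4  26] [521.  111.5] [ 0.7991 -0.6854  0.0695]
top 0.064 [275 171   7   7  35] [278.2 173.7] [0.6257 0.0762 0.069 ]
top 0.064 [259 174   7   7  34] [261.9 176.9] [0.617  0.1262 0.0687]
top 0.064 [243 177   7   7  36] [245.8 180.2] [0.609  0.1766 0.069 ]
top 0.064 [435 178  15  14  34] [439.7 186.5] [ 0.5668 -0.4159  0.0693]
top 0.064 [279 187   7   7  33] [281.7 189.8] [0.5746 0.0652 0.0689]
top 0.064 [262 190   7   7  33] [265.1 193.1] [0.5663 0.118  0.0695]
top 0.064 [246 194   7   8  41] [249.  196.9
[... 2219 characters left out ...]
  9  40] [223.1 177.8] [ 0.9087 -0.1765  0.0694]
scene 0.064 [305 181  20   4  52] [314.2 182.5] [ 0.5536 -0.2939  0.0688]
scene 0.064 [197 203  18   7  48] [205.8 206.8] [0.7619 0.0977 0.0685]
scene 0.064 [103 215  95  36 228] [146.1 237.7] [0.7358 0.4049 0.0695]
scene 0.064 [254 216  20  18 135] [263.6 224.7] [0.5078 0.1259 0.0695]
scene 0.064 [246 220   7   5  22] [249.1 221.8] [0.5614 0.1255 0.068 ]
scene 0.064 [  0 232 102  48 369] [ 49.  255.5] [0.9081 0.5722 0.069 ]
scene 0.064 [409 243  68  23 248] [441.9 255.9] [-0.0103  0.0605  0.0691]
0.1 [0.24712062 0.51869708 0.25548123] [-3.22548519e-04  2.20566605e-01  9.75371612e-01 -6.97616459e-04] 0.025 [ 0.31565137 -0.3066826   0.1556291 ]
```

View pics/top.png

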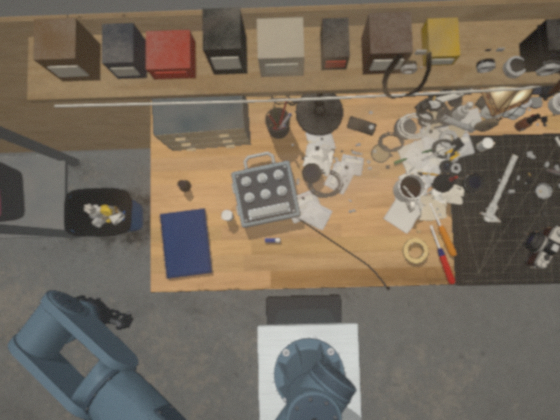

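View pics/scene.png

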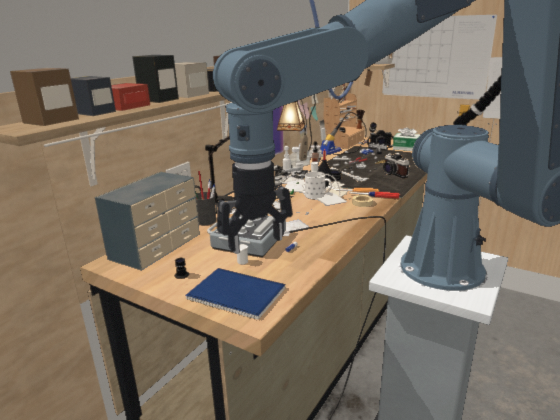

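The top view shows the safe at about (265,193), shackle at (258,158) away from the robot, bar at (269,211), nearly aligned with the world axes. The scene view agrees, with nothing standing above the buttons. All seven tops came out at z ≈ 69 mm. Next I fit the frame and work out the moves.

```bash
cat >> h.py <<'E'
from scipy.spatial.transform import Rotation as Ro
M=np.array([[50,-52],[50,0],[50,52],[-2,-52],[-2,0],[-2,52],[-56,0]])/1e3
def fit(P):
    a,b=M.mean(0),P.mean(0); 
    H=(M-a).T@(P-b); yaw=np.arctan2(H[0,1]-H[1,0],H[0,0]+H[1,1])
    r=np.array([[np.cos(yaw),-np.sin(yaw)],[np.sin(yaw),np.cos(yaw)]])
    t=b-r@a; return yaw,t,r,(M@r.T+t)
def delta(p,zt):
    o=ctrl.get_obs(); q=o["eef_rot"]; R=Ro.from_quat([q[1],q[2],q[3],q[0]])
    return (R.inv().apply(np.r_[p,zt+.025]-o["eef_pos"])*100).round(2)
E
python3 - <<'E'
from h import *
c=np.load("top.npz")
uv=np.array([[278.2,173.7],[261.9,176.9],[245.8,180.2],[281.7,189.8],[265.1,193.1],[249,196.9],[269,210]])
d=np.c_[(uv[:,0]-c["cx"])/c["fx"],(uv[:,1]-c["cy"])/c["fy"],np.ones(7)]@c["R"]
o=-c["R"].T@c["t"]; P=(o+d*((.069-o[2])/d[:,2])[:,None])[:,:2]
yaw,t,r,F=fit(P); print(np.degrees(yaw),t,((F-P)*1e3).round(1)); print(F.round(4)); np.save("F.npy",F)
print(delta(F[1],.12))
s=ctrl.get_obs();print(s["opening"])
W=world(c);D=c["depth"]
m=(D>0)&(W[...,0]>.3)&(W[...,0]<.9)&(abs(W[...,1]-.2)<.35)
print("max z on path",np.percentile(W[m][:,2],[50,99,100]), "drawers",W[130,200],"pens",W[108,275])
E
```

```text
10.31690279825221 [0.56798774 0.11749886] [[ 0.6 -0.4]
 [-0.2 -0.2]
 [-0.7  0.6]
 [ 0.2 -0.1]
 [-0.3 -0.7]
 [ 0.8  0.2]
 [-0.5  0.5]]
[[0.6265 0.0753]
 [0.6172 0.1265]
 [0.6079 0.1776]
 [0.5753 0.066 ]
 [0.566  0.1171]
 [0.5567 0.1683]
 [0.5129 0.1075]]
[-50.29 -19.47  11.06]
0.9996931293751546
max z on path [0.05936613 0.56042455 0.59574635] drawers [0.73423978 0.2898156  0.20287472] pens [0.8219218  0.07886962 0.11006052]
```

Emit:
servo_tool --motion '[[[-4.6,-1.8,0,0,1],[-9.2,-3.6,0,0,1],[-13.8,-5.4,0,0,1],[-18.4,-7.2,0,0,1],[-23,-9,0,0,1]]]'

```text
time_s: 0.6
eef_pos: [0.417, 0.3372, 0.256]
eef_rot: [-0.0, 0.22, 0.975, -0.0]
wrist_force: [0.7, 1.0, 0.1]
opening: 0.141
grasp_force: 0.0
```

Emit:
servo_tool --motion '[[[-4.6,-1.8,0,0,1],[-9.2,-3.6,0,0,1],[-13.8,-5.4,0,0,1],[-18.4,-7.2,0,0,1],[-23,-9,0,0,1]]]'

```text
time_s: 1.1
eef_pos: [0.5861, 0.1569, 0.2559]
eef_rot: [-0.0, 0.221, 0.975, -0.0]
wrist_force: [0.0, 1.3, 0.0]
opening: -0.001
grasp_force: 0.0
```

Run:
```python
from h import *
F=np.load("F.npy");print(delta(F[1],.10),ctrl.get_obs()["opening"])
```

```text
[-4.13 -1.41 13.09] -0.0013941162541917524
```

Emit:
servo_tool --motion '[[[-4.1,-1.4,3,0,1],[-4.1,-1.4,6,0,1],[-4.1,-1.4,9,0,1],[-4.1,-1.4,12,0,1],[-4.1,-1.4,12,0,1]]]'

```text
time_s: 1.6
eef_pos: [0.6124, 0.128, 0.1307]
eef_rot: [-0.005, 0.221, 0.975, -0.001]
wrist_force: [-1.3, -0.0, -0.2]
opening: -0.001
grasp_force: 0.0
```

Emit:
servo_tool --motion '[[[0,0,0,0,1],[0,0,0,0,1]]]'

```text
time_s: 1.8
eef_pos: [0.6174, 0.1286, 0.1384]
eef_rot: [0.002, 0.22, 0.975, 0.0]
wrist_force: [1.2, 0.4, -0.2]
opening: 0.003
grasp_force: 0.0
```

Run:
```python
from h import *
F=np.load("F.npy");print(delta(F[1],.075),ctrl.get_obs()["wrist_force"])
s=ctrl.get_obs(); c=ctrl.camera("wrist"); cv2.imwrite("pics/w.png",c["pixels"][:,:,::-1])
# expected vs seen buttons: project fit into wrist view
q=s["eef_rot"];R=Ro.from_quat([q[1],q[2],q[3],q[0]])
h=np.array(c["hand_eye"]);
X=R.inv().apply(np.c_[F,np.full(7,.069)]-s["eef_pos"]); X=(X-h[:3,3])@h[:3,:3]
print(np.c_[c["fx"]*X[:,0]/X[:,2]+c["cx"],c["fy"]*X[:,1]/X[:,2]+c["cy"]].round(0))
```

```text
[-0.06 -0.21  3.84] [ 1.22885242  0.39027416 -0.17065662]
[[204. 283.]
 [271. 238.]
 [343. 189.]
 [149. 220.]
 [217. 169.]
 [292. 114.]
 [155.  88.]]
```

View pics/w.png

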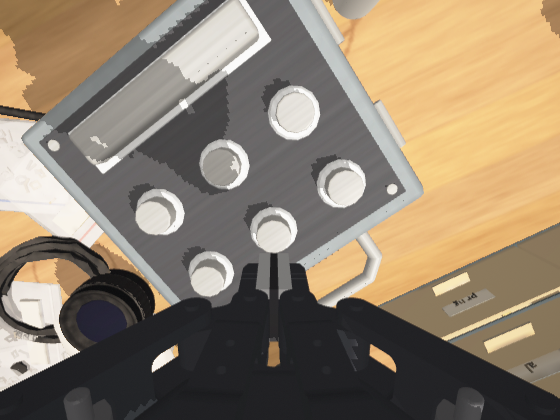

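The wrist view shows the shut fingertips at about (273,265) next to the far-middle button, seen at (273,230) and predicted at (271,238). That is agreement within about 4 mm. I'll descend gently.

Emit:
servo_tool --motion '[[[0,-0.2,1,0,1],[0,-0.2,2,0,1],[0,-0.2,2.7,0,1],[0,-0.2,3.0,0,1],[0,-0.2,3.2,0,1]]]'

```text
time_s: 2.35
eef_pos: [0.615, 0.1266, 0.1035]
eef_rot: [-0.001, 0.221, 0.975, -0.0]
wrist_force: [-0.4, -0.4, 0.0]
opening: 0.002
grasp_force: 0.0
```

Emit:
servo_tool --motion '[[[0,0,0,0,1],[0,0,0,0,1],[0,0,0,0,1]]]'

```text
time_s: 2.65
eef_pos: [0.6156, 0.1266, 0.1046]
eef_rot: [0.0, 0.221, 0.975, 0.0]
wrist_force: [-0.1, 0.2, -0.3]
opening: 0.002
grasp_force: 0.0
```

Run:
```python
from h import *
F=np.load("F.npy");print(delta(F[1],.069),ctrl.get_obs()["wrist_force"],np.abs(ctrl.get_obs()["dq"]).max())
```

```text
[-0.15  0.05  1.06] [-0.13241596  0.22102137 -0.31949549] 0.001285793173624671
```

Emit:
servo_tool --motion '[[[0,0,0.4,0,1],[0,0,0.7,0,1],[0,0,0.9,0,1],[0,0,1.1,0,1],[0,0,1.2,0,1]]]'

```text
time_s: 3.15
eef_pos: [0.6151, 0.1266, 0.0922]
eef_rot: [-0.0, 0.221, 0.975, -0.0]
wrist_force: [-2.2, 0.2, 2.3]
opening: 0.0
grasp_force: 1.4
```

Emit:
servo_tool --motion '[[[0,0,0.1,0,1],[0,0,0.2,0,1],[0,0,0.3,0,1],[0,0,0.3,0,1]]]'

```text
time_s: 3.55
eef_pos: [0.6153, 0.1266, 0.0892]
eef_rot: [0.0, 0.221, 0.975, 0.0]
wrist_force: [-0.3, 0.3, 1.2]
opening: 0.001
grasp_force: 0.5
```

Emit:
servo_tool --motion '[[[0,0,0.1,0,1],[0,0,0.2,0,1],[0,0,0.3,0,1],[0,0,0.3,0,1]]]'

```text
time_s: 3.95
eef_pos: [0.6154, 0.1266, 0.0862]
eef_rot: [0.0, 0.221, 0.975, 0.0]
wrist_force: [-0.8, 0.8, 1.5]
opening: 0.001
grasp_force: 0.6
```

Emit:
servo_tool --motion '[[[0,0,0.1,0,1],[0,0,0.2,0,1],[0,0,0.25,0,1],[0,0,0.25,0,1]]]'

```text
time_s: 4.35
eef_pos: [0.6154, 0.1266, 0.0837]
eef_rot: [0.0, 0.221, 0.975, 0.0]
wrist_force: [1.0, 0.4, 1.6]
opening: 0.001
grasp_force: 0.8
```

Emit:
servo_tool --motion '[[[0,0,0.05,0,1],[0,0,0.1,0,1],[0,0,0.1,0,1]]]'

```text
time_s: 4.65
eef_pos: [0.6154, 0.1266, 0.0828]
eef_rot: [0.0, 0.221, 0.975, 0.0]
wrist_force: [-1.1, 0.4, 2.0]
opening: 0.001
grasp_force: 1.0
```

Emit:
servo_tool --motion '[[[0,0,0.05,0,1],[0,0,0.1,0,1],[0,0,0.1,0,1]]]'

```text
time_s: 4.95
eef_pos: [0.6154, 0.1266, 0.0821]
eef_rot: [0.0, 0.221, 0.975, 0.0]
wrist_force: [-1.2, -0.2, 4.2]
opening: -0.001
grasp_force: 2.3
```

Emit:
servo_tool --motion '[[[0,0,-1.5,0,1],[0,0,-3,0,1],[0,0,-3.5,0,1],[0,0,-3.5,0,1],[0,0,-3.5,0,1]]]'

```text
time_s: 5.45
eef_pos: [0.6153, 0.1266, 0.117]
eef_rot: [0.0, 0.221, 0.975, 0.0]
wrist_force: [-0.8, -0.1, 0.4]
opening: -0.001
grasp_force: 0.0
```

```bash
cat > chk.py <<'E'
from h import *
c=ctrl.camera("top"); W=world(c); F=np.load("F.npy")
d=(c["depth"]>0)
n="FR FM FL NR NM NL BAR".split()
for i,f in enumerate(F):
    r=np.hypot(W[...,0]-f[0],W[...,1]-f[1]); z=W[...,2][d&(r<.007)]
    print(n[i],np.median(z).round(4) if len(z) else None,len(z), delta(f,.079))
s=ctrl.get_obs();print(s["time_s"],s["eef_pos"],s["wrist_force"])
E
python3 chk.py
```

```text
FR 0.4572 33 [-3.24 -4.13  1.25]
FM 0.4539 29 [-0.2   0.08  1.25]
FL 0.4635 39 [2.84 4.3  1.25]
NR 0.4291 47 [ 0.97 -7.18  1.25]
NM 0.0689 13 [ 4.02 -2.96  1.25]
NL 0.4648 56 [7.06 1.26 1.26]
BAR None 0 [ 8.4  -6.12  1.26]
5.5 [0.61501256 0.12655955 0.11652318] [-0.81732318 -0.32700062 -0.48369735]
```

Emit:
servo_tool --motion '[[[2,0.3,0,0,1],[4.5,0.7,0,0,1],[6.5,1.1,0,0,1],[7.2,1.2,0,0,1],[7.2,1.2,0,0,1]]]'

```text
time_s: 6.0
eef_pos: [0.5547, 0.1688, 0.1164]
eef_rot: [-0.0, 0.22, 0.975, -0.0]
wrist_force: [-0.2, -0.3, -0.4]
opening: 0.002
grasp_force: 0.0
```

Emit:
servo_tool --motion '[[[0,0,0.3,0,1],[0,0,0.7,0,1],[0,0,1.1,0,1],[0,0,1.3,0,1],[0,0,1.3,0,1]]]'

```text
time_s: 6.5
eef_pos: [0.5553, 0.1681, 0.1031]
eef_rot: [-0.001, 0.221, 0.975, -0.0]
wrist_force: [0.1, -0.4, -0.2]
opening: 0.004
grasp_force: 0.0
```

Run:
```python
from h import *
F=np.load("F.npy"); c=ctrl.camera("wrist"); cv2.imwrite("pics/w2.png",c["pixels"][:,:,::-1])
print(delta(F[5],.069),ctrl.get_obs()["eef_pos"])
s=ctrl.get_obs(); q=s["eef_rot"];R=Ro.from_quat([q[1],q[2],q[3],q[0]]); h=np.array(c["hand_eye"]); d=c["depth"]
v,u=np.mgrid[:420,:560]; P=np.stack([(u-c["cx"])/c["fx"]*d,(v-c["cy"])/c["fy"]*d,d],-1)
W=(P@h[:3,:3].T+h[:3,3]).reshape(-1,3); W=R.apply(W)+s["eef_pos"]; ok=d.ravel()>0
for i,f in enumerate(F):
    z=W[ok&(np.hypot(W[:,0]-f[0],W[:,1]-f[1])<.006)][:,2]; print("FR FM FL NR NM NL BAR".split()[i],len(z),np.median(z).round(4) if len(z) else 0)
```

```text
[-0.11  0.06  0.94] [0.55542807 0.16820364 0.10339878]
FR 0 0
FM 0 0
FL 0 0
NR 0 0
NM 0 0
NL 619 0.1242
BAR 427 0.069
```

View pics/w2.png

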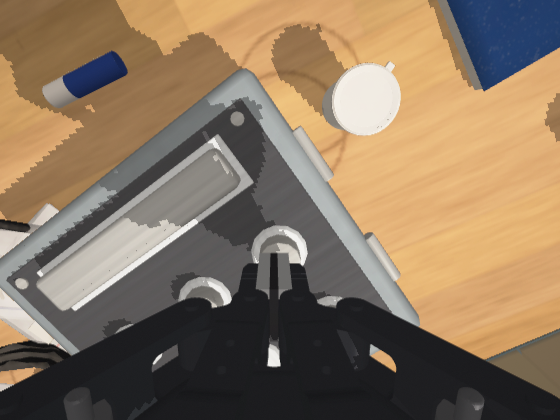

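The fingertip at (275,265) sits over the near-left button (278,250). The film can at (365,100) is well clear.

Emit:
servo_tool --motion '[[[0,0,0.3,0,1],[0,0,0.6,0,1],[0,0,0.8,0,1],[0,0,1.0,0,1],[0,0,1.1,0,1]]]'

```text
time_s: 7.05
eef_pos: [0.5554, 0.1684, 0.0928]
eef_rot: [-0.0, 0.221, 0.975, -0.0]
wrist_force: [-1.3, 0.6, 3.3]
opening: 0.002
grasp_force: 1.4
```

Emit:
servo_tool --motion '[[[0,0,0.1,0,1],[0,0,0.2,0,1],[0,0,0.3,0,1],[0,0,0.4,0,1],[0,0,0.5,0,1]]]'

```text
time_s: 7.55
eef_pos: [0.5554, 0.1684, 0.0877]
eef_rot: [-0.0, 0.221, 0.975, -0.0]
wrist_force: [-1.5, 0.4, 2.6]
opening: 0.005
grasp_force: 1.4
```

Emit:
servo_tool --motion '[[[0,0,0.1,0,1],[0,0,0.2,0,1],[0,0,0.3,0,1],[0,0,0.35,0,1],[0,0,0.35,0,1]]]'

```text
time_s: 8.05
eef_pos: [0.5556, 0.1684, 0.0841]
eef_rot: [0.0, 0.221, 0.975, 0.0]
wrist_force: [0.1, -0.5, 0.1]
opening: 0.0
grasp_force: 0.0
```

Emit:
servo_tool --motion '[[[0,0,0.05,0,1],[0,0,0.1,0,1],[0,0,0.15,0,1],[0,0,0.15,0,1]]]'

```text
time_s: 8.45
eef_pos: [0.5556, 0.1684, 0.0828]
eef_rot: [0.0, 0.221, 0.975, 0.0]
wrist_force: [-0.6, -0.5, 2.6]
opening: 0.003
grasp_force: 1.0
```

Emit:
servo_tool --motion '[[[0,0,0.05,0,1],[0,0,0.1,0,1],[0,0,0.1,0,1]]]'

```text
time_s: 8.75
eef_pos: [0.5556, 0.1684, 0.082]
eef_rot: [0.0, 0.221, 0.975, 0.0]
wrist_force: [-0.9, -1.0, 5.2]
opening: -0.003
grasp_force: 2.3
```

Emit:
servo_tool --motion '[[[0,0,-1.5,0,1],[0,0,-3,0,1],[0,0,-3.5,0,1],[0,0,-3.5,0,1]]]'

```text
time_s: 9.15
eef_pos: [0.5567, 0.1685, 0.1187]
eef_rot: [0.002, 0.221, 0.975, 0.001]
wrist_force: [-0.1, 0.2, 0.2]
opening: 0.001
grasp_force: 0.0
```

Emit:
servo_tool --motion '[[[-2.5,-1.3,0,0,1],[-5.5,-2.9,0,0,1],[-8.5,-4.5,0,0,1],[-10.3,-5.4,0,0,1],[-10.3,-5.4,0,0,1]]]'

```text
time_s: 9.65
eef_pos: [0.6265, 0.0731, 0.1166]
eef_rot: [0.0, 0.222, 0.975, -0.0]
wrist_force: [-0.6, 0.4, 0.2]
opening: -0.002
grasp_force: 0.0
```

Emit:
servo_tool --motion '[[[0,0,0.3,0,1],[0,0,0.7,0,1],[0,0,1.1,0,1],[0,0,1.3,0,1],[0,0,1.3,0,1]]]'

```text
time_s: 10.15
eef_pos: [0.6246, 0.076, 0.1032]
eef_rot: [-0.001, 0.22, 0.975, -0.0]
wrist_force: [-0.2, 0.2, 0.2]
opening: 0.004
grasp_force: 0.0
```

Run:
```python
from h import *
F=np.load("F.npy"); c=ctrl.camera("wrist"); cv2.imwrite("pics/w3.png",c["pixels"][:,:,::-1])
print(delta(F[0],.069),ctrl.get_obs()["eef_pos"])
```

```text
[-0.17  0.02  0.95] [0.62484468 0.07581484 0.10350112]
```

View pics/w3.png

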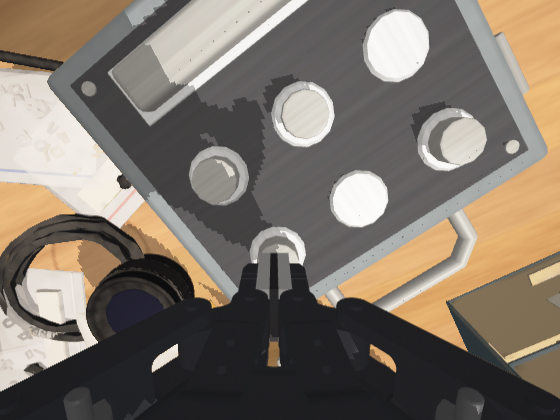

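The far-middle (358,198) and near-left (397,45) buttons are down and the others are still up. The tip is over the far-right button (278,245).

Emit:
servo_tool --motion '[[[0,0,0.3,0,1],[0,0,0.6,0,1],[0,0,0.8,0,1],[0,0,1.0,0,1],[0,0,1.1,0,1]]]'

```text
time_s: 10.7
eef_pos: [0.6252, 0.0753, 0.0928]
eef_rot: [-0.0, 0.221, 0.975, -0.0]
wrist_force: [-1.5, 0.7, 3.1]
opening: -0.004
grasp_force: 1.4
```

Emit:
servo_tool --motion '[[[0,0,0.1,0,1],[0,0,0.2,0,1],[0,0,0.3,0,1],[0,0,0.4,0,1],[0,0,0.5,0,1]]]'

```text
time_s: 11.2
eef_pos: [0.6252, 0.0753, 0.0877]
eef_rot: [-0.0, 0.221, 0.975, -0.0]
wrist_force: [-1.9, 0.4, 3.3]
opening: -0.003
grasp_force: 1.4
```

Emit:
servo_tool --motion '[[[0,0,0.1,0,1],[0,0,0.2,0,1],[0,0,0.3,0,1],[0,0,0.4,0,1],[0,0,0.4,0,1]]]'

```text
time_s: 11.7
eef_pos: [0.6253, 0.0753, 0.0835]
eef_rot: [0.0, 0.221, 0.975, 0.0]
wrist_force: [0.5, -0.4, -0.2]
opening: -0.002
grasp_force: 0.0
```

Emit:
servo_tool --motion '[[[0,0,0.05,0,1],[0,0,0.1,0,1],[0,0,0.15,0,1],[0,0,0.2,0,1],[0,0,0.2,0,1]]]'

```text
time_s: 12.2
eef_pos: [0.6254, 0.0753, 0.082]
eef_rot: [0.0, 0.221, 0.975, 0.0]
wrist_force: [-2.0, 0.1, 4.0]
opening: -0.001
grasp_force: 2.2
```

Emit:
servo_tool --motion '[[[0,0,-1.5,0,1],[0,0,-3,0,1],[0,0,-3.5,0,1],[0,0,-3.5,0,1]]]'

```text
time_s: 12.6
eef_pos: [0.6265, 0.0753, 0.1188]
eef_rot: [0.002, 0.221, 0.975, 0.0]
wrist_force: [0.4, 0.5, -0.1]
opening: 0.004
grasp_force: 0.0
```

Emit:
servo_tool --motion '[[[2.5,-0.4,0,0,1],[5.5,-0.9,0,0,1],[8.5,-1.4,0,0,1],[11,-1.9,0,0,1],[11.6,-2,0,0,1]]]'

```text
time_s: 13.1
eef_pos: [0.5089, 0.1079, 0.116]
eef_rot: [-0.001, 0.22, 0.975, -0.0]
wrist_force: [0.5, 0.2, 0.0]
opening: 0.003
grasp_force: 0.0
```

Emit:
servo_tool --motion '[[[0,0,0,0,1],[0,0,0.4,0,1],[0,0,0.8,0,1],[0,0,1.2,0,1],[0,0,1.3,0,1]]]'

```text
time_s: 13.6
eef_pos: [0.5119, 0.1069, 0.1028]
eef_rot: [-0.001, 0.221, 0.975, -0.0]
wrist_force: [-0.1, 0.9, -0.8]
opening: 0.001
grasp_force: 0.0
```

Run:
```python
from h import *
F=np.load("F.npy"); c=ctrl.camera("wrist"); cv2.imwrite("pics/w4.png",c["pixels"][:,:,::-1])
print(delta(F[6],.069),ctrl.get_obs()["eef_pos"])
```

```text
[-0.08  0.09  0.89] [0.51175978 0.10698326 0.1029081 ]
```

View pics/w4.png

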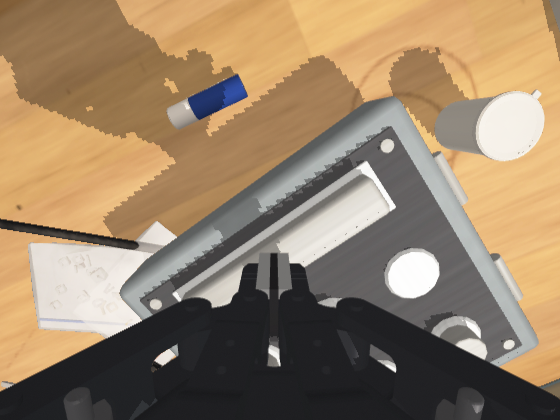

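The tip (275,262) is over the middle of the release bar, and the bar is still up. I'll press it now.

Emit:
servo_tool --motion '[[[0,0,0.3,0,1],[0,0,0.6,0,1],[0,0,0.8,0,1],[0,0,1.0,0,1],[0,0,1.1,0,1]]]'

```text
time_s: 14.15
eef_pos: [0.5119, 0.1072, 0.0928]
eef_rot: [-0.0, 0.221, 0.975, -0.0]
wrist_force: [-0.8, 0.7, 2.5]
opening: 0.0
grasp_force: 1.3
```

Emit:
servo_tool --motion '[[[0,0,0.1,0,1],[0,0,0.2,0,1],[0,0,0.3,0,1],[0,0,0.4,0,1],[0,0,0.5,0,1]]]'

```text
time_s: 14.65
eef_pos: [0.5119, 0.1072, 0.0877]
eef_rot: [-0.0, 0.221, 0.975, 0.0]
wrist_force: [-1.3, 0.3, 3.3]
opening: -0.001
grasp_force: 1.3
```

Emit:
servo_tool --motion '[[[0,0,0.1,0,1],[0,0,0.2,0,1],[0,0,0.3,0,1],[0,0,0.35,0,1],[0,0,0.35,0,1]]]'

```text
time_s: 15.15
eef_pos: [0.5119, 0.1072, 0.0841]
eef_rot: [0.0, 0.221, 0.975, 0.0]
wrist_force: [0.1, 0.4, -0.1]
opening: -0.002
grasp_force: 0.0
```

Emit:
servo_tool --motion '[[[0,0,0.05,0,1],[0,0,0.1,0,1],[0,0,0.15,0,1],[0,0,0.2,0,1],[0,0,0.2,0,1]]]'

```text
time_s: 15.65
eef_pos: [0.512, 0.1072, 0.0822]
eef_rot: [0.0, 0.221, 0.975, 0.0]
wrist_force: [-0.2, -0.0, 2.8]
opening: -0.0
grasp_force: 0.8
```

Emit:
servo_tool --motion '[[[0,0,-2,0,1],[0,0,-6,0,1],[0,0,-10,0,1],[2,0,-13,0,1],[6,0,-14,0,1]]]'

```text
time_s: 16.15
eef_pos: [0.4609, 0.1324, 0.2263]
eef_rot: [0.004, 0.222, 0.975, 0.001]
wrist_force: [-0.4, 0.7, 0.2]
opening: -0.0
grasp_force: 0.0
```

Emit:
servo_tool --motion '[[[4,2,0,0,1],[8,5,0,0,1],[12,8,0,0,1],[15,11,0,0,1],[15,11,0,0,1]]]'

```text
time_s: 16.65
eef_pos: [0.3674, 0.3007, 0.2223]
eef_rot: [-0.0, 0.218, 0.976, 0.001]
wrist_force: [0.6, -0.6, 0.4]
opening: -0.001
grasp_force: 0.0
```

Emit:
servo_tool --motion '[[[0,4,0,0,1],[0,8,0,0,1],[0,11,0,0,1],[0,11,0,0,1],[0,11,0,0,1]]]'

```text
time_s: 17.15
eef_pos: [0.417, 0.3958, 0.2214]
eef_rot: [-0.0, 0.22, 0.975, -0.001]
wrist_force: [0.0, -0.3, 0.3]
opening: -0.001
grasp_force: 0.0
```

```bash
python3 chk.py
```

```text
FR 0.0577 16 [-32.71 -19.84  11.77]
FM 0.0579 14 [-29.67 -15.62  11.77]
FL 0.0695 14 [-26.62 -11.41  11.76]
NR 0.0686 15 [-28.49 -22.88  11.78]
NM 0.0691 16 [-25.45 -18.67  11.77]
NL 0.0578 16 [-22.41 -14.45  11.77]
BAR 0.058 16 [-21.07 -21.83  11.78]
17.2 [0.41677864 0.39529757 0.22158633] [-0.61431394  0.18626675  0.36407345]
```

The depth readings put the four code keys at about 57–58 mm (down) and the other three at about 69 mm (up).

```bash
python3 -c "
from bench import ctrl
print(ctrl.hand_in())"
```

```text
the job is handed in; nothing more can be done
None
```

I pressed far-middle, near-left, far-right and then the release bar in that order, all down by the depth check with the other three buttons still up, and handed the job in at about 17 s; no verdict came back.

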